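Clip the cap-checking plate onto its three-ball stand

TASK

Pick up the T-shaped cap plate by its handle, set it down (do not drop it) on the three steel balls of the T-shaped stand, stem over stem, and press it fully home so that the two spring clips at the ends of the stand snap over its edges and pull it down. Leave the oblong plate where it lies.

Things in the scene. Friction and masses are not known exactly. Their poses are not given: they have to be found in the camera images.
- tee_plate: Loose T-shaped aluminium plate, 0.28-0.52 kg. Origin at the lower edge of its feet (on the table at first), below the handle; z up, x along the stem away from the crossbar. Plate z 20-28 mm; crossbar x -62 to -10, y +-57; stem x -10 to 80, y +-28 mm. White disc on each end. Below, at (58,0), (-40,+-38) mm, three inverted vees, 26 mm wide inside, slide over the balls and centre it.
- handle (a point): Centre of the T-shaped plate's handle: an upright grey block 40 mm along the plate's x, 16 mm wide along its y (grip it across this), 52 mm high, from 28 to 80 mm above the plate's origin. This point is 54 mm above the plate's origin. Axes as the plate's.
- stand: Fixed light grey T-shaped stand, 12 mm slab, dark 16 mm steel balls at (58,0), (-40,+-38) mm. Origin on the table; x along its stem, away from the crossbar. Home: plate's x, y, yaw equal the stand's, plate origin 19 mm up (handle top 99). Spring clips at x 86 and -68 mm, tops splayed, 80 mm high: the plate set between them may stay up to 12 mm high; push its handle down, 10-20 N, till they snap over its top.
- oblong_plate: Loose rectangular aluminium plate, 142 x 114 mm, with the same handle as the T-shaped plate, four white discs and four round feet. It does not belong on this stand and stays where it lies. Origin on the table under its middle; x along its 142 mm length; plate 20 to 28 mm, handle top 80 mm above the table.
There are look-alikes about, which are no part of the job. Leave any green or red look-alike of the stand alone.

How it is judged:
By the outcome, as a careful person would: the job done as asked, in the order asked, and still so for the second after the job is handed in, with the robot touching nothing.
It also fails if it takes over 45 s, if anything falls off the work surface, if the arm or the gripper's body presses on something with over 40 N, if the wrist force passes 120 N, or if a joint passes its speed limit or range.

ROBOT

A 7-joint arm with a two-finger parallel gripper is mounted at the origin on the work surface. World frame = base frame: x ahead of the robot, y to its left, z up, the work surface at z = 0. Lengths are in m, angles in rad, forces in N, time in s.
With the tool pointing down it reaches from about 0.425 to 0.95 m from the base axis. Payload 4.7 kg.
Tool frame: the origin (TCP) lies midway between the tips of the shut fingers; the grasp point (between the pads) lies 19 mm behind it; x points along the fingers, y is the direction in which the jaws open and shut, and the axes are right-handed (so a half turn about x gives the same grasp; the last joint's range is limited). The gripper opens to 85 mm and grips with 20 to 120 N. Pads are 22 mm wide; open, the fingers measure 114 mm over their backs; the gripper's body (76 mm by 85 mm) begins 54 mm behind the grasp point. The pads swing forward as they close: fully open they stand 13 mm farther back than shut.
Start: joints at [1.178, 0.469, -0.049, 1.532, 0.024, 1.141, -0.082], TCP at [0.24, -0.631, 0.195] pointing down, gripper open.
Joint ranges: [-2.59, 2.59], [-0.33, 1.99], [-1.39, 1.29], [0.1, 2.45], [-1.04, 4.18], [0.21, 1.99], [-2.66, 2.66]. Speed limits (rad/s): [2.57, 2.57, 3.14, 3.14, 3.14, 3.14, 3.14].

INTERFACE

Orientations are given as a rotation vector (axis times angle).
In Python, from rig import move_ptp, movel, set_joints, open_gripper, gripper_close, pause, inverse_kinematics, snapshot, IKError, job_done, current_clock, current_joint_pos, current_joint_velocities, current_effort, current_tool_pos, current_tool_rot, current_force, current_torque, current_finger_gap gives the robot as it stands. Calls block until the motion is done:
- move_ptp(position, orientation): joint-space move of the TCP to a pose.
- movel(position, rotation=None, speed=0.15, threshold=None): straight line of the TCP; rotation=None keeps the orientation; speed is the mean speed in m/s. With threshold (N) it stops when the force on the tool has changed by that much, and returns True; else False.
- set_joints(angles): joint-space move.
- open_gripper() and gripper_close(effort=None): open the fingers fully, or close them until they stop; effort is the grip in N (None keeps the last).
- pause(seconds).
- inverse_kinematics(position, orientation): joint angles nearest the present ones, or None.
- snapshot(name): name is "side" or "top"; returns a dict with "frame" (384x512x3 uint8, red, green, blue), "fx", "fy", "cx", "cy" (pixels), "distortion" ([k1, k2, p1, p2, k3] as OpenCV has them; the pictures are not rectified), "R" (3x3) and "t" (3): a world point X has camera coordinates R X + t. Camera axes: x right, y down, z forward; pixel columns grow to the right and rows downward; lengths in m; the calibration is good to about 2 mm. A picture is of the moment at which its call begins. There is no depth.
A pose or a line that the arm cannot do raises IKError and nothing moves.
- job_done(): hands the job in, once; it reports no verdict.
Readings, each from a call of its own:
- current_clock(): time.
- current_joint_pos(): joint angles.
- current_joint_velocities(): joint speeds.
- current_effort(): joint torques, N m.
- current_tool_pos(): TCP position.
- current_tool_rot(): TCP orientation.
- current_force(): force on the tool from outside, world axes, zero at the start.
- current_torque(): the same for the moment, N m.
- current_finger_gap(): finger opening in m.
Only numpy, scipy, OpenCV 4.12 (cv2) and the standard library are available. Lean on these libraries where they do the work, as an engineer would, in place of code of your own. Each camera call takes 0.05 s, during which the arm holds its last target.

## Working session

There is one attempt and no reset: what is moved stays moved. The work goes in short steps, each a Python script; the robot and the scene stay as the last script left them, time stands still between calls to the robot, and variables do not carry over. Pictures are saved under pics/ and viewed, and the job is handed in when it is done.

```bash
mkdir -p pics; ls; python3 - <<'E'
from rig import *
import cv2,pickle
for n in("side","top"):
    s=snapshot(n); pickle.dump(s,open(n+'0.pkl','wb'))
    cv2.imwrite(f'pics/{n}0.png',cv2.resize(s["frame"][:,:,::-1],(800,600),interpolation=cv2.INTER_CUBIC))
    print(n,s["fx"],s["cx"],s["cy"],s["distortion"],-s["R"].T@s["t"])
print(current_clock(),current_tool_rot())
E
```

```text
pics
side 413.134316932156 260.1033005065588 192.9280412610342 [0.04249671 0.         0.         0.         0.        ] [ 0.34215075 -0.60032474  0.76043353]
top 479.8589720770013 261.5212329895357 193.61520951985997 [-0.02527379  0.          0.          0.          0.        ] [ 0.14835115 -0.02257908  1.29442558]
0.1 [ 2.02328115  0.37409552 -2.02403629]
```

View pics/side0.png

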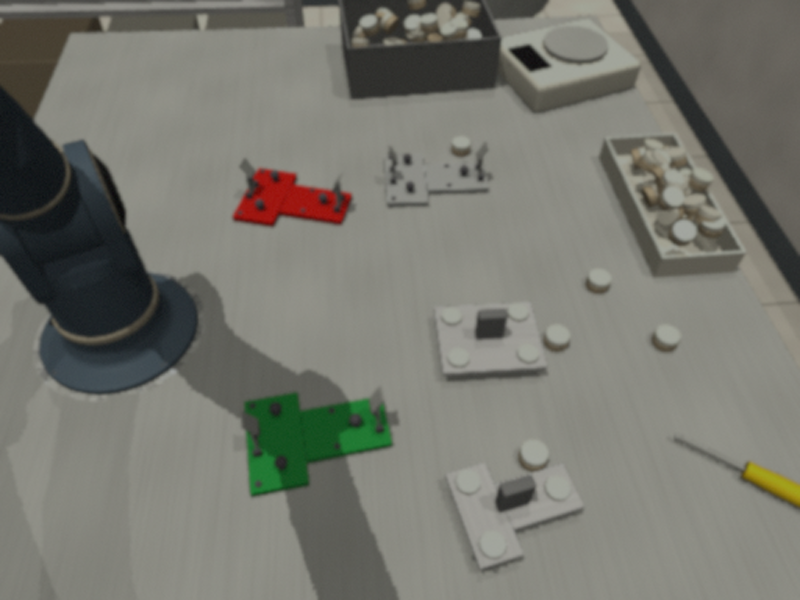

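View pics/top0.png

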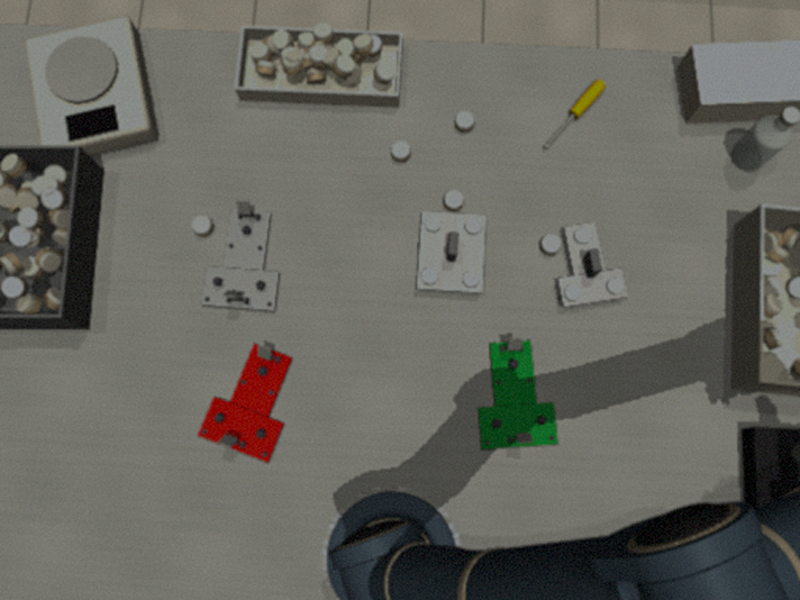

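```bash
python3 - <<'E'
import cv2,pickle
def crop(n,u0,v0,w,h,k,o):
    s=pickle.load(open(n,'rb'))["frame"][v0:v0+h,u0:u0+w,::-1]
    im=cv2.resize(s,None,fx=k,fy=k,interpolation=cv2.INTER_CUBIC)
    for i in range(0,w,10):
        cv2.putText(im,str(u0+i),(i*k,10),0,.35,(0,0,255),1);cv2.line(im,(i*k,12),(i*k,18),(0,0,255),1)
    for i in range(0,h,10):
        cv2.putText(im,str(v0+i),(0,i*k+4),0,.35,(255,0,0),1);cv2.line(im,(24,i*k),(30,i*k),(255,0,0),1)
    cv2.imwrite('pics/'+o,im)
crop('top0.pkl',120,120,70,85,7,'c_stand_top.png')
crop('top0.pkl',340,130,75,75,7,'c_plate_top.png')
crop('side0.pkl',235,80,90,60,8,'c_stand_side.png')
crop('side0.pkl',275,275,110,95,6,'c_plate_side.png')
E
```

```text
(no output)
```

View pics/c_stand_top.png

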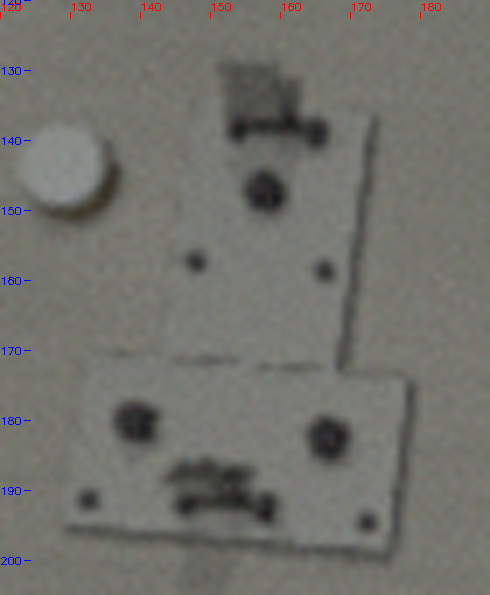

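View pics/c_plate_top.png

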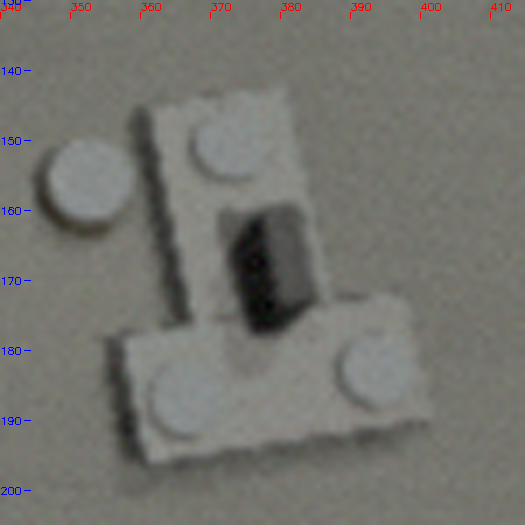

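View pics/c_stand_side.png

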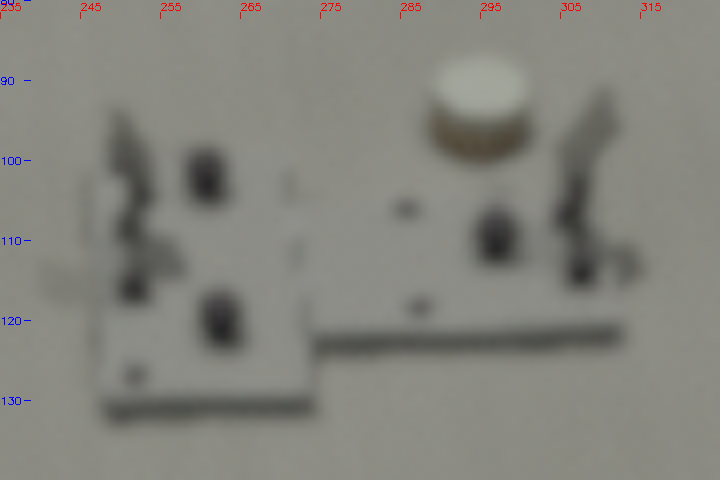

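View pics/c_plate_side.png

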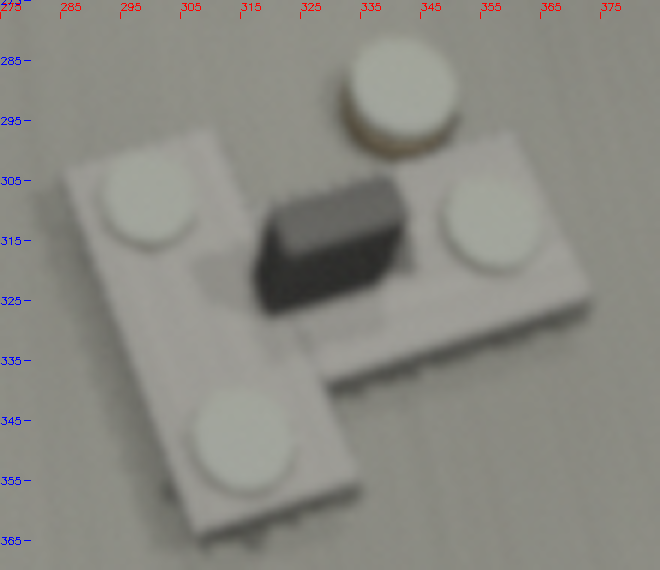

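```bash
cat > h.py <<'E'
import cv2,pickle,numpy as np
from scipy.optimize import least_squares
def proj(s,P):
    K=np.array([[s["fx"],0,s["cx"]],[0,s["fy"],s["cy"]],[0,0,1]],float)
    return cv2.projectPoints(np.asarray(P,float).reshape(-1,1,3),cv2.Rodrigues(np.array(s["R"],float))[0],np.array(s["t"],float),K,np.array(s["distortion"],float))[0].reshape(-1,2)
def place(p,L):
    L=np.asarray(L,float);c,s=np.cos(p[2]),np.sin(p[2])
    return np.c_[p[0]+c*L[:,0]-s*L[:,1],p[1]+s*L[:,0]+c*L[:,1],L[:,2]+p[3]]
def fit(obs,p0,freez):
    def r(p):
        q=p if freez else np.r_[p,p0[3]]
        return np.concatenate([(proj(s,place(q,L))-np.array(px)+off).ravel() for s,L,px,off in obs])
    f=least_squares(r,p0 if freez else p0[:3]);return f.x,r(f.x).reshape(-1,2)
E
cat > m0.py <<'E'
from h import *
T=pickle.load(open('top0.pkl','rb'));S=pickle.load(open('side0.pkl','rb'))
m=1e-3
PT=np.array([(80,28,28),(80,-28,28),(-62,57,28),(-62,-57,28),(-10,-57,28),(-10,57,28)])*m
pT=[(361.4,145),(381,142.9),(361.4,196.1),(401.4,189.3),(397.9,172.1),(357.4,178.3)]
PS=np.array([(80,28,28),(80,-28,28),(-10,-28,28),(-10,-57,28),(-62,-57,28),(-62,57,28),(-10,57,28)])*m
pS=[(360,297.2),(373.3,324.2),(329.2,338.8),(334.5,356.2),(308,364.2),(285.8,304.7),(309.7,297)]
a=(T,PT,pT,.43);b=(S,PS,pS,.43)
B=np.array([(58,0,0),(-40,38,0),(-40,-38,0)])*m
c=(T,B,[(157.9,147.1),(139.6,180.3),(166.9,182.6)],.43);d=(S,B,[(296.9,109.6),(260.75,102.25),(262.6,120)],.43)
for nm,o,p0 in (("plate",(a,b),[.5,-.35,.1,0]),("stand",(c,d),[.5,.3,0,.02])):
  for oo,fz in ((o,True),(o,False),(o[:1],False),(o[1:],False)):
    x,r=fit(oo,p0,fz);print(nm,fz,np.round(x*1000,1),"rms px",np.sqrt((r**2).mean()).round(2),np.abs(r).max().round(2))
E
python3 m0.py
```

```text
plate True [ 501.9 -319.5  207.8   -0. ] rms px 0.63 1.12
plate False [ 501.9 -319.5  207.8] rms px 0.63 1.12
plate False [ 502.8 -320.   200.9] rms px 0.43 0.8
plate False [ 501.6 -319.4  211.1] rms px 0.68 1.32
stand True [485.5 287.5 -35.3  24. ] rms px 0.27 0.48
stand False [486.3 289.6 -35.4] rms px 0.48 0.6
stand False [487.6 288.6 -36.9] rms px 0.1 0.17
stand False [485.3 292.  -33.2] rms px 0.05 0.09
```

```bash
cat >> h.py <<'E'
from scipy.spatial.transform import Rotation as Ro
def rot(yaw,flip):
    x=np.array([0,0,-1.]);y=(-1 if flip else 1)*np.array([-np.sin(yaw),np.cos(yaw),0]);z=np.cross(x,y)
    return Ro.from_matrix(np.c_[x,y,z]).as_rotvec()
E
python3 - <<'E'
from rig import *
from h import *
print(Ro.from_rotvec(current_tool_rot()).as_matrix().round(2))
for fl in (0,1):
  for p,y in (([.5020,-.3197,.2],.206),([.5020,-.3197,.036],.206),([.4863,.2897,.25],-.0355),([.4863,.2897,.05],-.0355)):
    q=inverse_kinematics(p,rot(y,fl)); print(fl,p,None if q is None else np.round(q,2))
E
```

```text
[[-0.    0.36 -0.93]
 [ 0.   -0.93 -0.36]
 [-1.   -0.    0.  ]]
0 [0.502, -0.3197, 0.2] [ 1.06  0.44 -0.77  1.69  0.33  1.15  1.98]
0 [0.502, -0.3197, 0.036] [ 1.01  0.63 -0.71  1.84  0.53  0.87  1.82]
0 [0.4863, 0.2897, 0.25] [ 0.29  0.55 -1.29  1.68  0.54  1.33  0.43]
0 [0.4863, 0.2897, 0.05] [ 0.13  0.72 -1.06  1.89  0.75  1.    0.27]
1 [0.502, -0.3197, 0.2] [ 0.61  0.34 -0.15  1.72  0.06  1.09 -0.92]
1 [0.502, -0.3197, 0.036] [ 0.59  0.52 -0.13  1.86  0.09  0.76 -0.95]
1 [0.4863, 0.2897, 0.25] [-0.88  0.25  0.33  1.74 -0.09  1.17 -2.13]
1 [0.4863, 0.2897, 0.05] [-0.07  0.57 -0.72  1.9   0.49  0.86 -2.65]
```

```bash
python3 - <<'E'
from rig import *
from h import *
R=rot(.206,1)
move_ptp([.5020,-.3197,.16],R)
print(current_clock())
print("hit",movel([.5020,-.3197,.036],R,speed=.12,threshold=8))
print(current_tool_pos(),current_force())
gripper_close(50); 
print(current_clock(),current_finger_gap(),current_tool_pos(),current_force())
movel([.5020,-.3197,.08],R,speed=.1)
print(current_clock(),current_force(),current_finger_gap(),current_joint_pos())
for n in("side","top"):
    s=snapshot(n); pickle.dump(s,open(n+'1.pkl','wb'))
    cv2.imwrite(f'pics/{n}1.png',cv2.resize(s["frame"][:,:,::-1],(800,600),interpolation=cv2.INTER_CUBIC))
E
```

```text
1.6083
hit False
[ 0.50262632 -0.32006586  0.03676477] [ 1.49119219  0.28227263 -0.2859283 ]
3.4333 0.01377685309730541 [ 0.50193261 -0.31946096  0.03616436] [-0.27949814  1.19667825  2.11461421]
4.025 [ 0.41826118  0.442487   -4.89163066] 0.014405191757465578 [ 0.6013835   0.46572658 -0.138743    1.83579855  0.08307839  0.84672621
 -0.9428147 ]
```

View pics/side1.png

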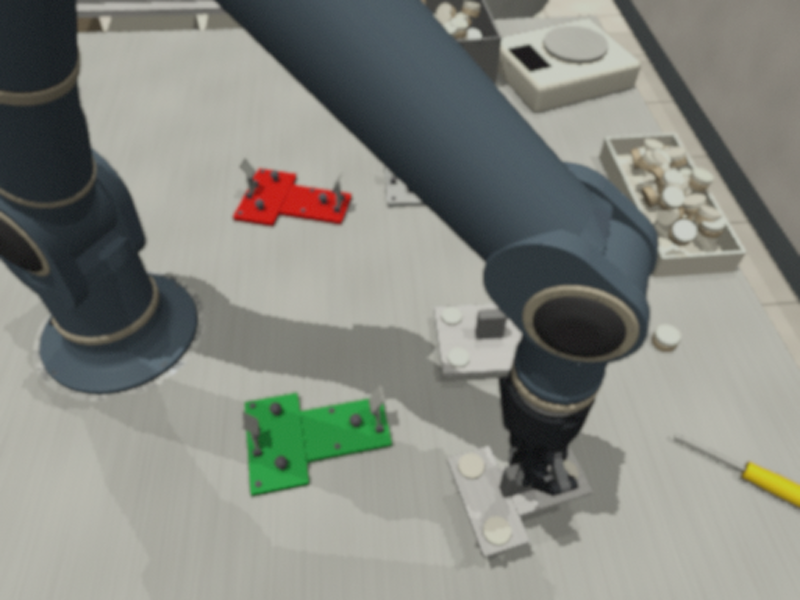

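```bash
python3 - <<'E'
from rig import *
from h import *
R=rot(.206,1)
movel([.5020,-.3197,.19],R,speed=.15)
R2=rot(-.0355,1)
try:
    movel([.4863,.2897,.19],R2,speed=.18)
except IKError as e:
    print("IK",e); 
print(current_clock(),current_tool_pos(),current_finger_gap(),current_force(),current_joint_pos())
for n in("side","top"):
    s=snapshot(n); pickle.dump(s,open(n+'2.pkl','wb'))
    cv2.imwrite(f'pics/{n}2.png',cv2.resize(s["frame"][:,:,::-1],(800,600),interpolation=cv2.INTER_CUBIC))
E
```

```text
8.5417 [0.48644278 0.28918553 0.18998664] 0.014010499743047399 [ 0.08356787 -0.5226348  -5.64909411] [-0.26522115  0.32963269 -0.43515685  1.78348855  0.15709217  1.06276865
 -2.3635951 ]
```

View pics/side2.png

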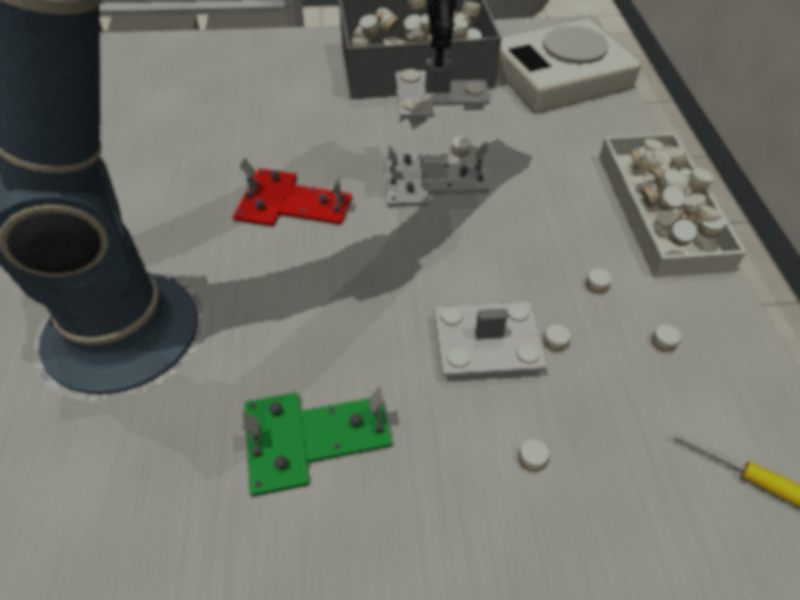

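View pics/top2.png

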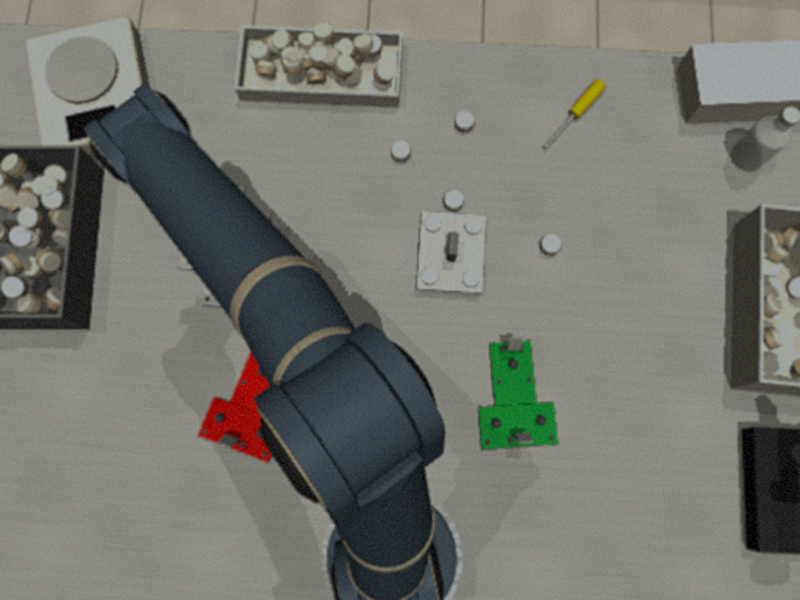

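```bash
cat > crop.py <<'E'
import cv2,pickle
def crop(n,u0,v0,w,h,k,o):
    s=pickle.load(open(n,'rb'))["frame"][v0:v0+h,u0:u0+w,::-1]
    im=cv2.resize(s,None,fx=k,fy=k,interpolation=cv2.INTER_CUBIC)
    for i in range(0,w,10):
        cv2.putText(im,str(u0+i),(i*k,10),0,.35,(0,0,255),1);cv2.line(im,(i*k,12),(i*k,18),(0,0,255),1)
    for i in range(0,h,10):
        cv2.putText(im,str(v0+i),(0,i*k+4),0,.35,(255,0,0),1);cv2.line(im,(24,i*k),(30,i*k),(255,0,0),1)
    cv2.imwrite('pics/'+o,im)
E
python3 -c "
from crop import *
crop('side2.pkl',240,30,85,70,9,'c2.png')"
```

```text
(no output)
```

View pics/c2.png

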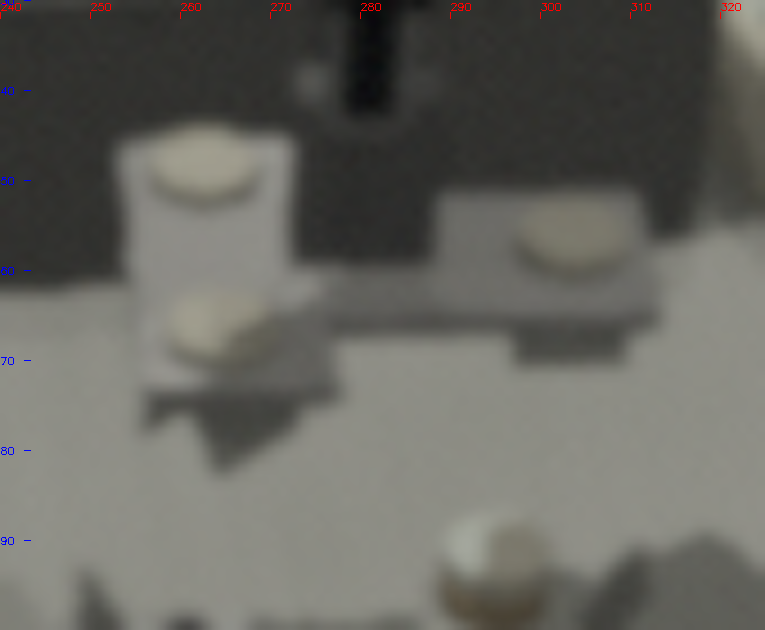

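```bash
python3 - <<'E'
from h import *
S=pickle.load(open('side2.pkl','rb'))
P=np.array([(80,28,28),(80,-28,28),(-10,-57,28),(-62,-57,28),(-62,57,28),(-10,57,28)])*1e-3
o=[(S,P,[(310.9,51.1),(313.1,65),(277.6,73.3),(255.9,73.1),(253,45.6),(272.6,45.3)],.43)]
for fz,z in((True,.153),(False,.154),(False,.152)):
    x,r=fit(o,[.486,.289,-.03,z],fz);print(np.round(x*1000,1),np.sqrt((r**2).mean()).round(2),r.round(1).tolist())
B=np.array([(58,0,0),(-40,38,0),(-40,-38,0)])*1e-3
d=[(S,B,[(296.9,109.6),(260.75,102.25),(262.6,120)],.43)]
for z in (.018,.020,.022):print(fit(d,[.48,.29,0,z],False)[0]*1000)
E
```

```text
[485.4 282.9 -38.1 158.7] 0.51 [[-0.4, 0.1], [0.6, -0.7], [-0.2, -0.7], [-0.6, 0.2], [-0.2, 0.6], [0.8, 0.4]]
[486.6 290.  -38.4] 0.53 [[-0.6, 0.2], [0.3, -0.7], [-0.2, -0.8], [-0.4, 0.1], [-0.0, 0.8], [0.9, 0.6]]
[487.1 293.  -38.6] 0.55 [[-0.7, 0.3], [0.2, -0.7], [-0.2, -0.8], [-0.3, 0.0], [0.1, 0.8], [0.9, 0.6]]
[485.62910303 294.3889625  -33.43331815]
[485.26447841 291.99212977 -33.24408492]
[484.8998652  289.59537059 -33.05312799]
```

```bash
python3 - <<'E'
from rig import *
from h import *
R=rot(-.0355,1); x,y=.4860,.2902
movel([x,y,.11],R,speed=.12)
print(current_tool_pos(),current_force())
h=movel([x,y,.056],R,speed=.03,threshold=5)
print(h,current_clock(),current_tool_pos(),current_force(),current_torque(),current_finger_gap())
s=snapshot("side"); pickle.dump(s,open('side3.pkl','wb'))
from crop import *
crop('side3.pkl',225,60,110,80,7,'c3.png')
E
```

```text
[0.48659808 0.29077501 0.11070652] [ 0.16042821  0.28374344 -5.03800622]
False 11.4083 [0.48580051 0.28963452 0.05590212] [-0.73142533 -1.96594933 -4.54424645] [-0.51001134  0.31562835 -0.00340388] 0.014202400535887201
```

View pics/c3.png

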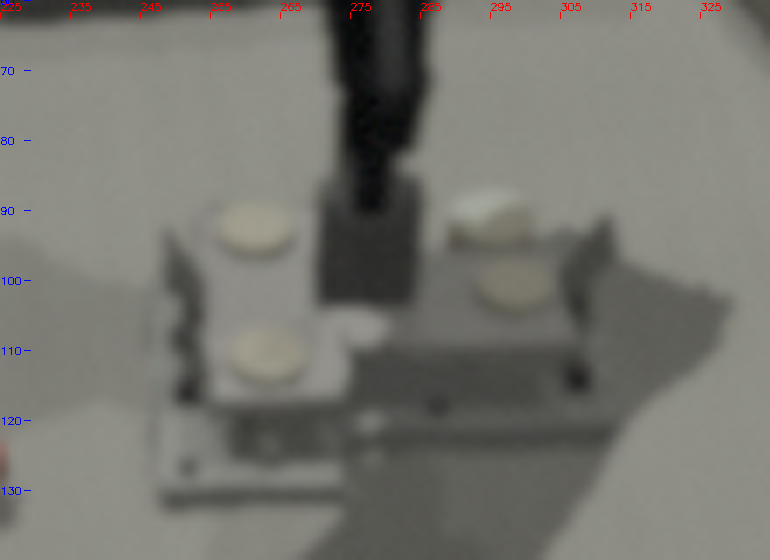

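```bash
python3 - <<'E'
from rig import *
from h import *
R=rot(-.0355,1); x,y=.4860,.2902
for z in np.arange(.054,.040,-.002):
    h=movel([x,y,z],R,speed=.03,threshold=12)
    f=current_force();print(h,round(current_clock(),2),current_tool_pos().round(4),f.round(1),current_torque().round(2))
    if h or f[2]>4: break
E
```

```text
False 11.71 [0.486  0.29   0.0553] [-3.3 -3.7  5.2] [-1.    0.91  0.07]
```

```bash
python3 - <<'E'
from rig import *
from h import *
R=rot(-.0355,1); x,y=.4850,.2892
movel([x,y,.054],R,speed=.03)
print(current_tool_pos().round(4),current_force().round(1),current_torque().round(2))
open_gripper()
print(current_clock(),current_force().round(1),current_finger_gap())
movel([x,y,.18],R,speed=.15)
s=snapshot("side"); pickle.dump(s,open('side4.pkl','wb'))
print(current_clock())
from crop import *
crop('side4.pkl',225,60,110,80,7,'c4.png')
E
```

```text
[0.4859 0.2899 0.0554] [-2.3 -1.7  7.1] [-0.68  0.48  0.01]
12.65 [-0.2 -0.3 -0.8] 0.08533712335752126
13.6917
```

View pics/c4.png

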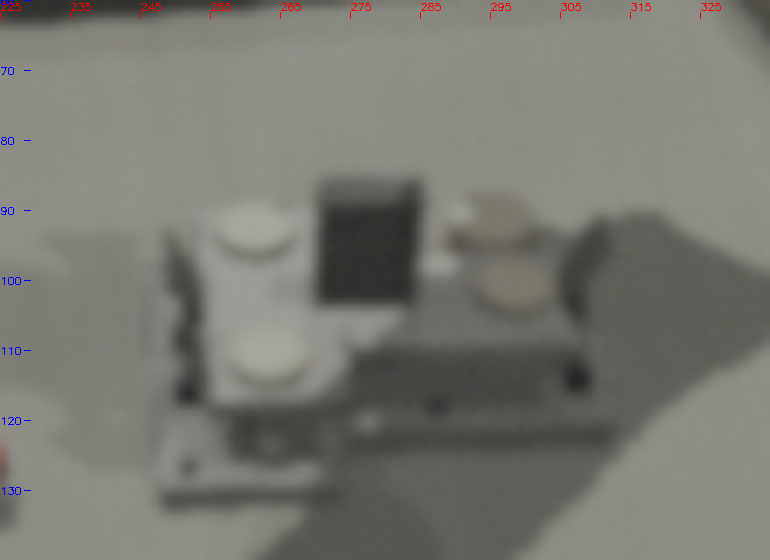

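```bash
python3 - <<'E'
from rig import *
from h import *
R=rot(-.0355,1); x,y=.4857,.2897
gripper_close(40)
movel([x,y,.125],R,speed=.15)
f0=current_force()
print(movel([x,y,.090],R,speed=.03,threshold=4),current_clock(),current_tool_pos().round(4),(current_force()-f0).round(1))
z=current_tool_pos()[2]; c=z
for i in range(14):
    c-=.001; movel([x,y,c],R,speed=.03)
    f=(current_force()-f0); print(round(c,4),current_tool_pos().round(4),f.round(1),current_torque().round(2))
    if f[2]>24: break
print(current_clock())
E
```

```text
False 16.2917 [0.4859 0.2898 0.0902] [-0.2 -0.8 -0.2]
0.0892 [0.4857 0.2897 0.0893] [-0.5  0.4  0.6] [-0.06  0.   -0.05]
0.0882 [0.4857 0.2897 0.0881] [ 0.8  0.  -0.3] [ 0.   -0.01  0.04]
0.0872 [0.4856 0.2896 0.0871] [ 0.1  0.1 -0.5] [ 0.05 -0.02 -0.01]
0.0862 [0.4857 0.2897 0.0861] [ 0.3 -0.6  0.6] [ 0.03  0.04 -0.01]
0.0852 [0.4856 0.2897 0.0851] [ 0.7  0.7 -0.2] [ 0.02 -0.02 -0.  ]
0.0842 [0.4857 0.2896 0.0841] [ 0.4  0.4 -0.4] [0.   0.01 0.06]
0.0832 [0.4856 0.2897 0.0831] [-0.8 -0.2  0.3] [-0.01 -0.01 -0.  ]
0.0822 [0.4857 0.2897 0.0821] [ 0.2 -0.   0.3] [-0.    0.02  0.01]
0.0812 [0.4857 0.2897 0.0811] [-0.8 -0.  -0. ] [ 0.04  0.01 -0.02]
0.0802 [0.4856 0.2897 0.0801] [ 0.6 -0.8  0.5] [-0.01  0.   -0.  ]
0.0792 [0.4856 0.2897 0.0791] [ 0.8 -0.4  0.5] [-0.01  0.    0.03]
0.0782 [0.4857 0.2897 0.0781] [ 0.   0.3 -0.9] [ 0.03 -0.    0.05]
0.0772 [0.4857 0.2897 0.0771] [0.2 0.1 0.3] [-0.04 -0.02  0.05]
0.0762 [0.4856 0.2897 0.0761] [ 0.2  0.3 -0.2] [ 0.02 -0.08  0.  ]
19.7917
```

```bash
python3 - <<'E'
from rig import *
from h import *
print(current_finger_gap(),current_clock())
s=snapshot("side"); pickle.dump(s,open('side5.pkl','wb'))
from crop import *
crop('side5.pkl',225,40,110,100,6,'c5.png')
E
```

```text
0.00024422632328364964 19.7917
```

View pics/c5.png

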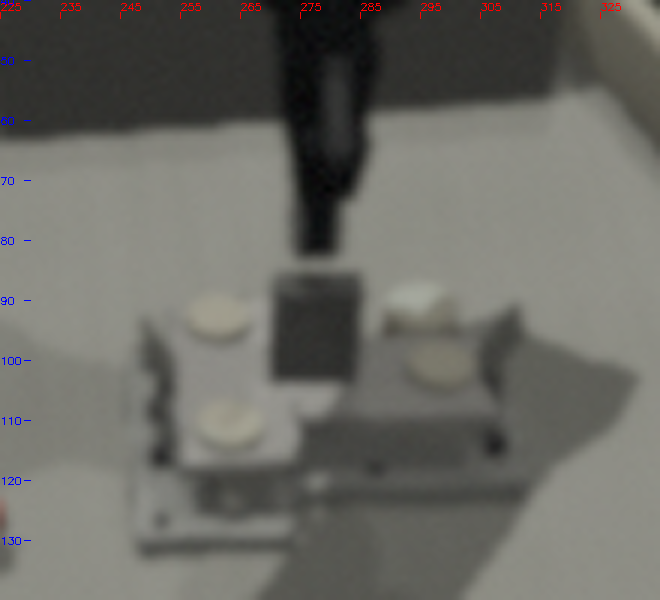

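```bash
python3 - <<'E'
from h import *
S=pickle.load(open('side5.pkl','rb'))
for z in (.06,.076,.099,.11,.12): print(z,proj(S,[[.4857,.2897,z]])+.43)
# handle top corners predicted for plate origin z
for z in (.019,.025,.031): print(z,(proj(S,place([.4857,.2897,-.0355,z],np.array([(-20,-8,80),(20,-8,80),(20,8,80),(-20,8,80),(-20,-8,28),(20,-8,28),(-62,-57,28),(-10,-57,28),(80,-28,28)])*1e-3))+.43).round(1).tolist())
E
```

```text
0.06 [[276.95872261  99.16796958]]
0.076 [[277.21858626  94.27202514]]
0.099 [[277.60314942  87.03128129]]
0.11 [[277.79184323  83.4804572 ]]
0.12 [[277.9661571   80.20139569]]
0.019 [[270.2, 89.2], [285.5, 88.7], [284.9, 84.9], [269.7, 85.4], [269.6, 105.2], [284.4, 104.7], [255.1, 117.7], [274.9, 117.0], [307.5, 108.7]]
0.025 [[270.3, 87.2], [285.7, 86.7], [285.0, 83.0], [269.8, 83.5], [269.7, 103.4], [284.5, 102.9], [255.1, 115.9], [275.0, 115.3], [307.7, 106.9]]
0.031 [[270.4, 85.3], [285.8, 84.8], [285.2, 81.0], [269.9, 81.5], [269.8, 101.6], [284.6, 101.1], [255.2, 114.1], [275.1, 113.5], [307.9, 105.1]]
```

```bash
python3 - <<'E'
from rig import *
from h import *
s=snapshot("top"); pickle.dump(s,open('top5.pkl','wb'))
print(current_joint_pos().round(3),current_tool_pos(),Ro.from_rotvec(current_tool_rot()).as_matrix().round(3).tolist())
from crop import *
crop('side5.pkl',255,60,50,60,10,'c5b.png')
crop('side3.pkl',255,60,50,60,10,'c3b.png')
crop('top5.pkl',100,90,120,110,6,'c5t.png')
a=cv2.imread('pics/c5b.png');b=cv2.imread('pics/c3b.png');cv2.imwrite('pics/c5cmp.png',cv2.resize(np.hstack([a,b]),(800,480)))
E
```

```text
[-0.3    0.458 -0.404  1.895  0.236  0.835 -2.433] [0.48572728 0.28969641 0.07620066] [[0.0, -0.036, -0.999], [0.0, -0.999, 0.036], [-1.0, -0.0, -0.0]]
```

View pics/c5cmp.png

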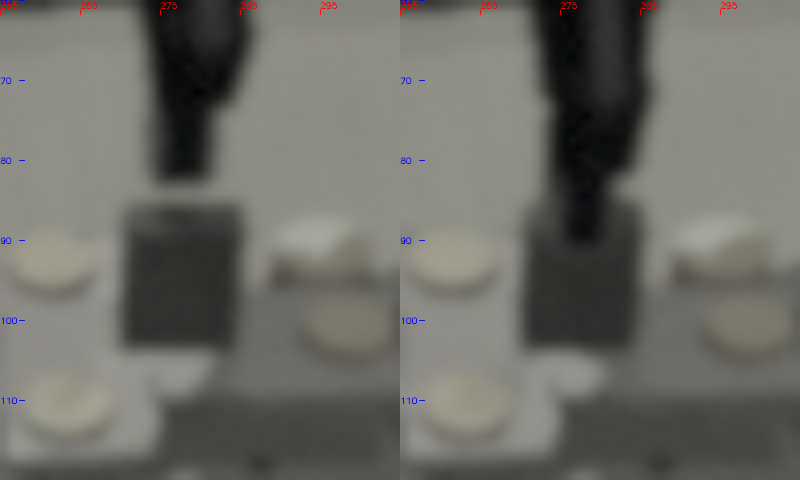

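View pics/c5t.png

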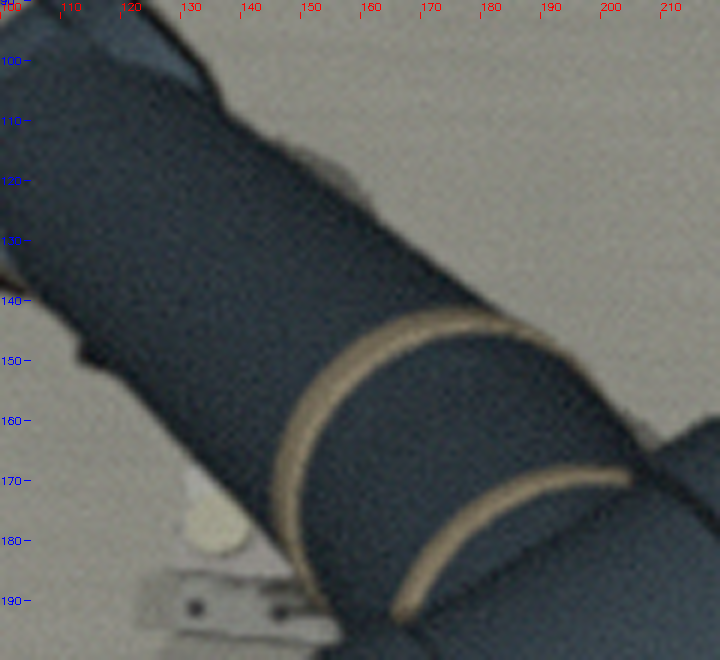

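```bash
python3 - <<'E'
from rig import *
from h import *
R=rot(-.0355,1); x,y=.4857,.2897
f0=current_force()
h=movel([x,y,.045],R,speed=.02,threshold=4)
print(h,current_clock(),current_tool_pos().round(4),(current_force()-f0).round(1))
s=snapshot("side"); pickle.dump(s,open('side6.pkl','wb'))
from crop import *
crop('side6.pkl',225,60,110,80,7,'c6.png')
E
```

```text
True 20.7167 [0.4854 0.2898 0.0623] [0.1 0.4 3.2]
```

View pics/c6.png

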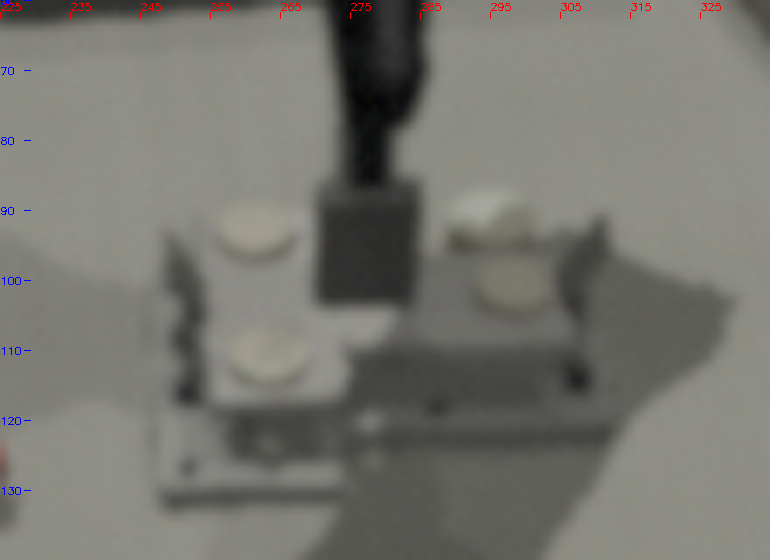

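```bash
python3 - <<'E'
from rig import *
from h import *
R=rot(-.0355,1); x,y=.4857,.2897
c=current_tool_pos()[2]
for i in range(30):
    c-=.001; movel([x,y,c],R,speed=.02)
    f=current_force(); p=current_tool_pos(); print(round(c,4),p.round(4),f.round(1),current_torque().round(2))
    if f[2]>26: break
print(current_clock())
s=snapshot("side"); pickle.dump(s,open('side7.pkl','wb'))
from crop import *
crop('side7.pkl',225,60,110,80,7,'c7.png')
E
```

```text
0.0613 [0.4854 0.2899 0.0623] [-2.8 -1.7 10.1] [-0.3   0.68  0.02]
0.0603 [0.4854 0.2901 0.0621] [-4.4 -1.9 14.3] [-0.58  1.05  0.02]
0.0593 [0.4855 0.2902 0.062 ] [-5.9 -3.1 21. ] [-0.81  1.48 -0.03]
0.0583 [0.4855 0.2904 0.0619] [-8.3 -5.1 27.6] [-1.03  1.84 -0.  ]
21.7667
```

View pics/c7.png

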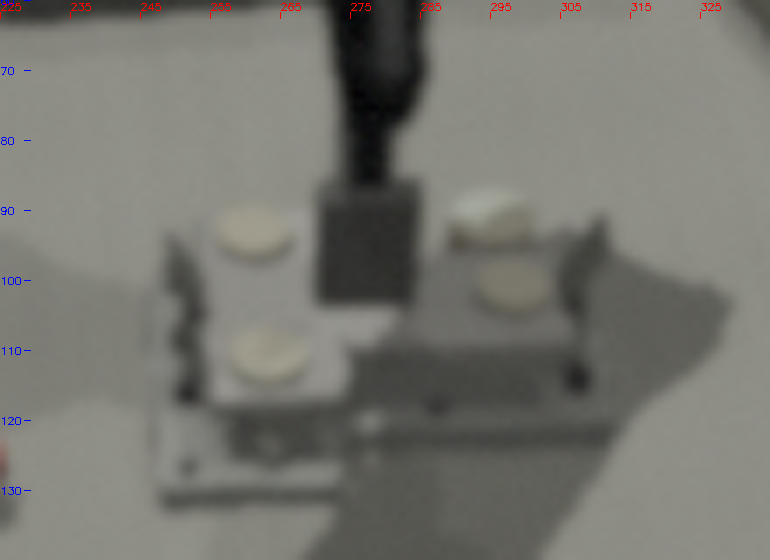

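```bash
python3 - <<'E'
from rig import *
from h import *
R=rot(-.0355,1); x,y=.4857,.2897
movel([x,y,.15],R,speed=.15)
move_ptp([.5,-.15,.2],R)
print(current_clock(),current_force())
for n in("side","top"):
    s=snapshot(n); pickle.dump(s,open(n+'8.pkl','wb'))
from crop import *
crop('side8.pkl',235,80,90,60,8,'c8s.png')
crop('top8.pkl',120,120,70,85,7,'c8t.png')
E
```

```text
24.2 [0.25816846 0.17263881 0.1430836 ]
```

View pics/c8s.png

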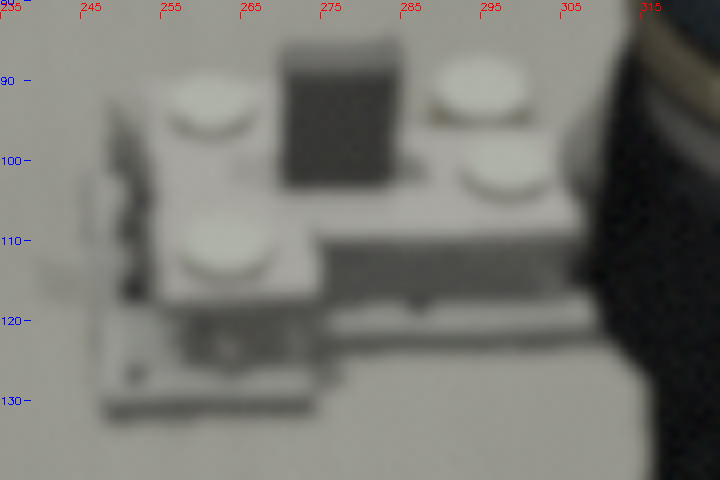

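View pics/c8t.png

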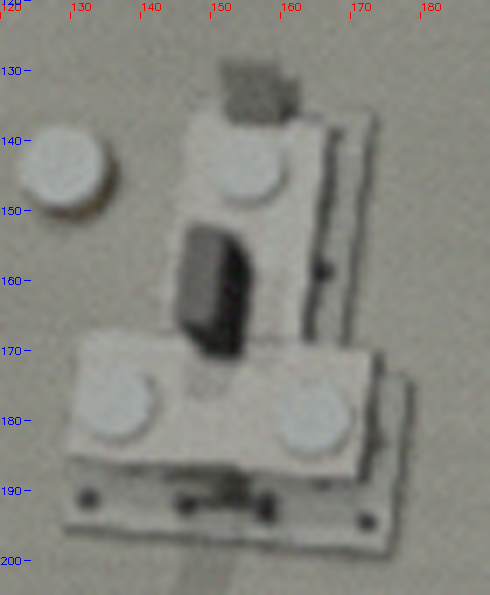

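```bash
cat > m8.py <<'E'
from h import *
T=pickle.load(open('top8.pkl','rb'));S=pickle.load(open('side8.pkl','rb'));m=1e-3
a=(T,np.array([(80,28,28),(80,-28,28),(-10,-57,28),(-62,-57,28),(-62,57,28),(-10,57,28)])*m,[(147.1,136.4),(166.7,137.4),(173.3,170.3),(171.4,188.6),(129.7,185.3),(131.9,167.4)],.43)
b=(S,np.array([(-62,-57,28),(-10,-57,28),(80,-28,28),(-10,-28,28)])*m,[(254.6,117.25),(275.25,117),(308.1,109.4),(274.5,109.1)],.43)
x,r=fit((a,b),[.486,.289,-.03,.02],True);print((x*1000).round(1),r.round(1).tolist())
for z in (.019,.025,.031):
  for o in ((a,b),(a,),(b,)):
    x,r=fit(o,[.486,.289,-.03,z],False);print(z,(x*1000).round(1),np.sqrt((r**2).mean()).round(2))
E
python3 m8.py
```

```text
[486.  287.2 -34.8  21.5] [[-0.2, -0.3], [0.5, 0.2], [0.4, -0.1], [-0.0, 0.4], [-0.6, 0.3], [-0.1, -0.5], [0.8, 0.4], [-0.1, -0.1], [-0.3, -0.9], [-0.3, 0.6]]
0.019 [486.5 288.4 -36.2] 0.49
0.019 [486.7 287.8 -27.3] 0.31
0.019 [488.  290.1 -75.5] 0.32
0.025 [485.2 285.6 -33. ] 0.54
0.025 [485.1 286.3 -27.3] 0.37
0.025 [486.8 283.  -72.8] 0.28
0.031 [483.8 282.8 -29.7] 1.0
0.031 [483.5 284.8 -27.2] 0.45
0.031 [485.5 275.9 -70.1] 0.29
```

```bash
python3 - <<'E'
from rig import *
from h import *
S=pickle.load(open('side8.pkl','rb'));p=current_tool_pos();print(p)
for dz in (0,.02,.03,.037,.049): print(dz,proj(S,[p+[0,0,dz]]))
cv2.imwrite('pics/side8.png',cv2.resize(S["frame"][:,:,::-1],(800,600),interpolation=cv2.INTER_CUBIC))
from crop import *
crop('side8.pkl',290,150,80,90,6,'c8g.png')
E
```

```text
[ 0.50040005 -0.1485048   0.19985523]
0 [[319.55757272 190.2187853 ]]
0.02 [[320.98697397 182.8301932 ]]
0.03 [[321.72592193 179.01391472]]
0.037 [[322.25322119 176.29208391]]
0.049 [[323.17705534 171.5261968 ]]
```

View pics/side8.png

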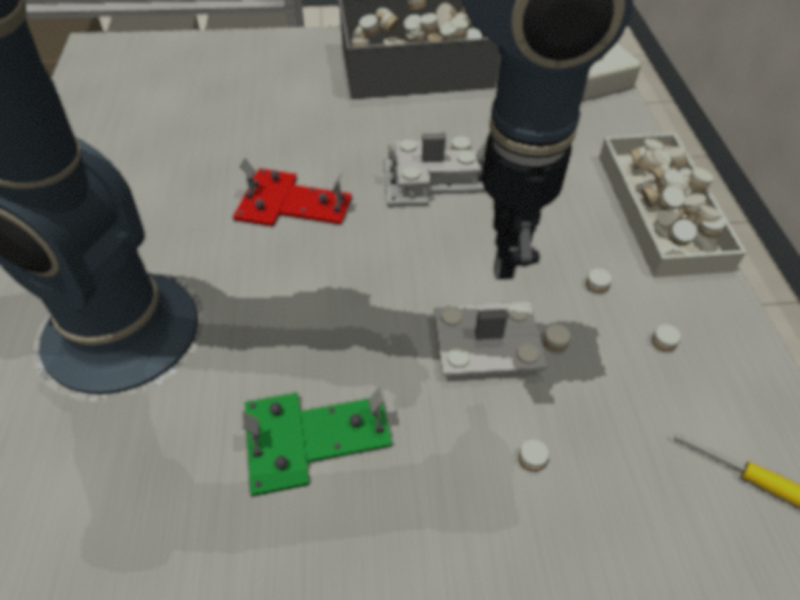

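View pics/c8g.png

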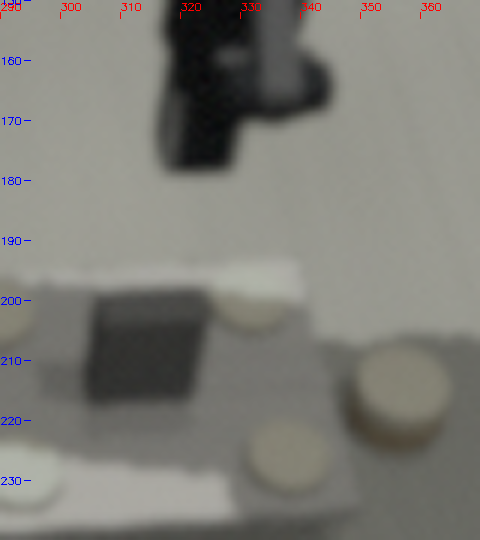

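```bash
python3 - <<'E'
from rig import *
from h import *
R=rot(-.0355,1); x,y=.45,.405
move_ptp([x,y,.12],R)
movel([x,y,.0],R,speed=.15)
f0=current_force();print(current_clock(),f0.round(1))
h=movel([x,y,-.055],R,speed=.03,threshold=4)
print(h,current_clock(),current_tool_pos().round(4),(current_force()-f0).round(1))
movel([x,y,.1],R,speed=.2)
print(current_clock())
E
```

```text
27.275 [-0.1 -0.  -0.2]
True 28.45 [ 0.4499  0.4049 -0.0367] [ 0.5 -0.7  5. ]
29.2833
```

```bash
python3 - <<'E'
from rig import *
from h import *
s=snapshot("side"); pickle.dump(s,open('side9.pkl','wb'))
from crop import *
crop('side9.pkl',225,60,110,80,7,'c9.png')
E
```

```text
(no output)
```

View pics/c9.png

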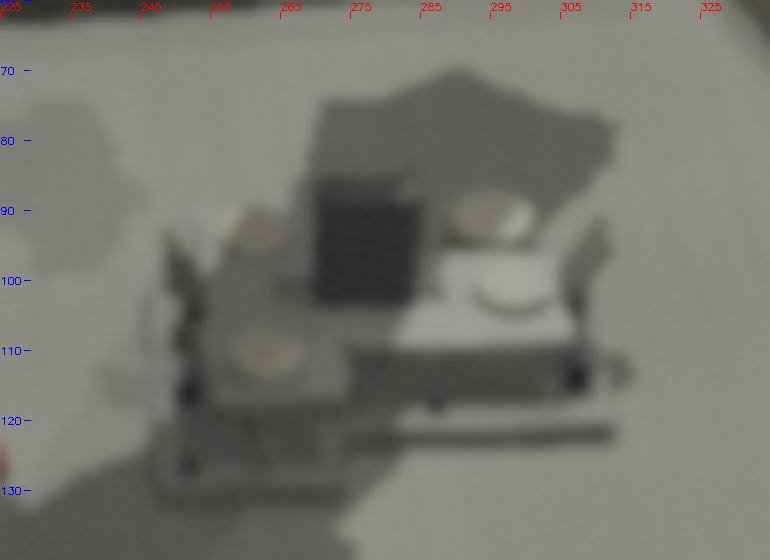

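```bash
python3 -c "
from rig import *
job_done();print(current_clock())"
```

```text
the job is handed in; nothing more can be done
the job is handed in; nothing more can be done
```

I picked up the T-shaped plate by its handle, set it on the balls of the light grey stand with the stems aligned, and released it. I then pressed the handle down with closed fingers to about 27 N, above your 10–20 N. The job was handed in at about 29.4 s, with the arm clear of everything.

**What the last checks showed**
- **Height:** fingertip contact on the handle top came 99.0 mm above a fingertip contact on the table. That is the home height, to about 0.5 mm. The contact was made before the press, and the press moved the plate only about 0.4 mm more.
- **Position:** after the press, a fit to both cameras put the plate at (486, 287) mm, yaw -0.035 rad. The stand was measured at (486, 289) mm, yaw -0.035 rad. The same fit gave a height of 21.5 mm where 19 is expected; the camera heights are only good to a few millimetres.
- **Clips:** in the last picture the plate lies level and both clips stand as they did on the empty stand.
- **Oblong plate:** I did not touch it, and in the pictures it stayed where it was.

**What disagreed**
- **Tool offset:** the real fingertips sit about 37 mm above the reported TCP position. The handle was therefore gripped only by roughly its top 7 mm. It held, and the offset cancels out of the height check.
- **Snap not felt:** I saw no clear snap in the force readings. The plate was already home after being set down, when the net push was about 10–12 N. That the clips have snapped is inferred from the height and how they look, not from a felt snap.

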